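Return the blue-tagged vial block to its rack bay

TASK

The aluminium vial block with the blue tag has cooled in its stand: put it back into the rack bay with the blue label, flat on the bay's floor and with its tagged end towards the label. The stand lets you hold it only by its long sides and the bay only by its ends, so on the way set it down upright on the bare worktop, let go, and take it again the other way. Lower it gently all the way into the bay instead of dropping it in, and leave the red block, the timer, the vial and the roll of tape where they are.

Things in the scene. Friction and masses are not known exactly. Their poses are not given: they have to be found in the camera images.
- block_blue: The vial block to be put away: a bare aluminium cuboid 64 (own x) x 40 (own y) x 46 mm high, about 0.28 kg, two 17 mm wells in its top, a blue tag on the top near its -x end and on its -x end face. Origin: centre of its underside; z up. It starts in the cooling stand.
- block_blue_tag (a point): Centre of the blue-tagged (-x) end face of the block, 32 mm from its middle, 23 mm above its underside.
- stand: Steel cooling stand, fixed, base 90 x 50 mm, origin: centre of its underside on the worktop. The block stands in it with the same axes, its underside 10 mm above the worktop. Two cheeks 38 mm wide, 6 mm thick, stand 2.5 mm off the block's ends (own x = +-37.5 mm) and reach 61 mm above the worktop, 5 mm above the block; the block's long sides (own +-y) are open.
- rack: Dark steel base plate of the rack, fixed, 116 (own x) x 186 (own y) x 6 mm, origin at the centre of its underside on the worktop. It carries three grey bays side by side at own y = -58, 0 and +58 mm, in any order, all with the rack's axes; the labels are on the -x side.
- bay_blue: Empty bay with the blue label, fixed on the rack, 106 x 56 mm. Origin: centre of its underside, 6 mm above the worktop; own -x: front, with the label. Side walls 60 mm long in x, 5 mm thick, 46 mm between them, reach 58 mm above its underside, 4 mm above a seated block. Low stops (tops 14 mm up) at own x = -35 mm (blue label tab, 18 mm deep) and +35 mm. Seated, the block's x points like the bay's.
- bay_blue_seat (a point): Centre of the blue bay's floor, 8 mm above the bay's underside (14 mm above the worktop): where the origin of the seated block belongs (3 mm play each way).
- bay_red: The same kind of bay with a red label; holds the red block.
- bay_yellow: The same kind of bay with a yellow label; empty, not to be used.
- block_red: A second block, of the same size, with a red tag, in the red bay; leave it. Origin: centre of its underside.
- timer: White kitchen timer with a red dial, 63 x 60 x 68 mm, standing behind the work; leave it. Origin: centre of its underside.
- vial: Small clear glass vial with a white cap, 19 mm across, 56 mm tall, upright; leave it standing. Origin: centre of its underside.
- tape: Roll of beige tape lying flat, 104 mm across, 25 mm high; leave it. Origin: centre of its underside.

How it is judged:
By the outcome, as a careful person would: the job done as asked, in the order asked, and still so for the second after the job is handed in, with the robot touching nothing.
It also fails if it takes over 53 s, if anything falls off the work surface, if the arm or the gripper's body presses on something with over 40 N, if the wrist force passes 120 N, or if a joint passes its speed limit or range.

ROBOT

A 7-joint arm with a two-finger parallel gripper is mounted at the origin on a cart in front of the work surface, level with it; the furniture and walls round the work are solid. World frame = base frame: x ahead of the robot, y to its left, z up, the work surface at z = 0. Lengths are in m, angles in rad, forces in N, time in s.
With the tool pointing down it reaches from about 0.35 to 0.9 m from the base axis. Payload 7.2 kg.
Tool frame: the origin (TCP) lies on the front face of the gripper's body, between the roots of the fingers; the fingertips stand 80 mm ahead of it and the grasp point (between the pads) lies robot.grasp_offset ahead of it (robot.grasp_offset is the distance from the TCP to the grasp point, in m); z points along the fingers, y is the direction in which the jaws open and shut (so a half turn about z gives the same grasp; the last joint's range is limited). The gripper opens to 88 mm and grips with 3 to 60 N. Pads are 20 mm wide; open, the fingers measure 115 mm over their backs; the gripper's body (75 mm by 178 mm) begins 61 mm behind the grasp point.
Start: joints at [1.062, 0.411, -0.013, 1.596, 0.006, 1.134, -0.082], TCP at [0.267, -0.565, 0.303] pointing down, gripper open.
Joint ranges: [-2.95, 2.95], [-0.29, 1.99], [-1.47, 1.44], [0.14, 2.54], [-1.03, 4.17], [0.13, 1.85], [-2.86, 2.86]. Speed limits (rad/s): [2.39, 2.39, 3.01, 3.01, 3.14, 3.14, 3.14].

INTERFACE

Orientations are given as a unit quaternion [x, y, z, w].
In Python, from plant import robot gives the robot as it stands. The module is installed in compiled form; this text tells all that it offers.
- The arm moves only by the tool jog_arm, never from a script. Its argument "steps" is a list of rows, each a list of 6 numbers: the shift along the tool's x, y, z in m, then the turn, a rotation vector about the tool's x, y, z in degrees. A call has 1 to 12 rows; each row is the pose to reach, as a shift and turn from the pose commanded when the call began, along the tool's axes at that moment; what a row does not reach only later rows make up. A row lasts 1/12 s, in which the tool goes at most 41.7 mm and 7.16 degrees, less where a joint would pass 70% of its speed; a pose out of reach is approached as far as the arm can. A call with a gripper value outside its range is refused whole. "claw" is the finger opening in m, from 0 to 0.0878, set as the call begins (left out, the last holds). The fingers move at their own pace and stop on an object; the grip force is fixed at half the most. Time passes only in rows, so rows that repeat a pose let the fingers close. It gives the time, the measured TCP pose, the force and the opening at its end, in the units of the state.
- robot.state(): the state, without advancing time (a new reading comes with each control period).
- robot.snapshot(name): name is "side" or "top" or "wrist"; returns a dict with "frame" (420x560x3 uint8, blue, green, red), "z_map" (420x560 float32, m along the optical axis (not along the pixel's ray), 0 where there is no reading), "intrinsics" (3x3 intrinsics, pixels), "camera_from_world" (4x4, takes a point from world to camera coordinates). Camera axes: x right, y down, z forward; pixel columns grow to the right and rows downward; lengths in m; the calibration is good to about 2 mm. A picture is of the moment at which its call begins.
- robot.finish_job(): hands the job in, once; it reports no verdict.
Trained networks look in a picture, given as the dict that the camera call returned (one of the last four; its "shot" number tells which), for a name from the list of things; names that differ only in an ending like _2 or _b are one class to them, and where a whole thing is asked for, a point or a joint stands for the part that bears it (a point fixed in the world has none). Each returns a list of dicts, best first, with "p" (0 to 1); they miss things now and then, are a little off and sometimes report something else, mostly with a low value. They report only what shows in the picture. A call takes as long as a camera call.
- robot.recognise(label, picture): "centre" ([column, row] in pixels, amid what is visible of it).
- robot.regions_of(label, picture): "mask" (420x560 bool, what is visible of it) and "centre" ([column, row] in pixels, amid what is visible of it).
The state is a dict: "clock": time; "joints": joint angles; "dq": joint speeds; "joint_torque": joint torques, N m; "tcp_pos": TCP position; "orientation": TCP orientation; "ft_force": force on the tool from outside, world axes, zero at the start; "torque": the same for the moment, N m; "grip_width": opening from 0.0 (shut) to 1.0 (fully open).
Only numpy, scipy, OpenCV 4.12 (cv2) and the standard library are available. Lean on these libraries where they do the work, as an engineer would, in place of code of your own. Each camera call takes 0.05 s, during which the arm holds its last target. There are 200 camera calls.

## Working session

There is one attempt and no reset: what is moved stays moved. The work goes in short steps, Python scripts to look and compute and a tool call to move; the robot and the scene stay as the last step left them, time stands still between calls to the robot, and variables do not carry over. Pictures are saved under pics/ and viewed, about 8 in all and at most 12, crops included, and the job is handed in when it is done.

Besides the shell and the picture viewer there is one more tool, called as name(argument=value, ...), one argument or row to a line, values as JSON. jog_arm: Moves the arm, as the interface text tells. Its arguments: {"type":"object","properties":{"steps":{"type":"array"},"claw":{"type":"number"}},"required":["steps"]}

```bash
mkdir -p pics; cat > h.py <<'E'
import numpy as np, cv2
from plant import robot
def world(s, mask=None):
    z=s["z_map"]; K=s["intrinsics"]; T=np.linalg.inv(s["camera_from_world"])
    v,u=np.nonzero((z>0) if mask is None else (mask&(z>0)))
    d=z[v,u]; P=np.c_[(u-K[0,2])*d/K[0,0],(v-K[1,2])*d/K[1,1],d]
    return P@T[:3,:3].T+T[:3,3], np.c_[u,v]
def save(s,n): cv2.imwrite(f"pics/{n}.png",s["frame"])
E
python3 - <<'E'
from h import *
np.set_printoptions(precision=4,suppress=True)
st=robot.state(); print(st, robot.grasp_offset)
for n in ["top","side"]:
    s=robot.snapshot(n); save(s,n+"0")
    print(n,s["intrinsics"].tolist(), np.linalg.inv(s["camera_from_world"]))
    for l in ["block_blue","stand","rack","bay_blue","bay_red","bay_yellow","block_red","timer","vial","tape"]:
        r=robot.regions_of(l,s)
        for q in r[:2]:
            P,_=world(s,q["mask"])
            if len(P): print(l,round(q["p"],2),np.round(q["centre"]),len(P),"med",np.median(P,0),"lo",np.percentile(P,3,axis=0),"hi",np.percentile(P,97,axis=0))
E
```

```text
{'clock': 0.0, 'joints': array([ 1.0618,  0.4119, -0.0127,  1.597 ,  0.0056,  1.1343, -0.0822]), 'dq': array([-0.0017, -0.0012, -0.0003, -0.0028, -0.0001,  0.0002, -0.0002]), 'joint_torque': array([ -0.0003, -58.795 ,   0.6415, -29.1077,  -0.0539,   0.0184,
         0.0003]), 'tcp_pos': array([ 0.2665, -0.5649,  0.3018]), 'orientation': array([ 0.9758,  0.2186, -0.0002, -0.0008]), 'ft_force': array([-0.1296,  0.0849, -0.1103]), 'torque': array([-0.0032,  0.0206,  0.0383]), 'grip_width': 1.0031504151181196} 0.0613
top [[403.2805506018807, 0.0, 281.4167889465375], [0.0, 403.2805506018807, 210.94493889766744], [0.0, 0.0, 1.0]] [[ 0.0158 -0.9957  0.0908  0.4293]
 [-0.9998 -0.0172 -0.0143 -0.0346]
 [ 0.0158 -0.0906 -0.9958  1.0184]
 [ 0.      0.      0.      1.    ]]
block_blue 0.85 [362. 230.] 506 med [ 0.4762 -0.2346  0.0553] lo [ 0.4509 -0.2638  0.0181] hi [ 0.5008 -0.2032  0.0588]
stand 0.55 [342. 226.] 220 med [ 0.477  -0.2028  0.0449] lo [ 0.4443 -0.2734  0.0052] hi [ 0.5101 -0.1896  0.0632]
rack 0.59 [222. 243.] 90 med [0.4361 0.1054 0.0059] lo [0.4053 0.0905 0.0029] hi [0.5525 0.2
[... 1350 characters left out ...]
.0164] hi [ 0.5042 -0.209   0.0581]
stand 0.57 [255. 253.] 307 med [ 0.4644 -0.2718  0.0322] lo [ 0.4453 -0.2803  0.0056] hi [ 0.487  -0.2015  0.0607]
rack 0.23 [268. 175.] 243 med [0.5055 0.2023 0.0455] lo [0.4644 0.1468 0.0117] hi [0.5319 0.2207 0.0648]
bay_red 0.54 [277. 181.] 73 med [0.5329 0.2298 0.0153] lo [0.4927 0.1957 0.0081] hi [0.5505 0.2672 0.0642]
bay_yellow 0.7 [271. 177.] 197 med [0.5056 0.2018 0.0419] lo [0.4639 0.151  0.0109] hi [0.5327 0.2194 0.0641]
vial 0.43 [224. 287.] 122 med [ 0.3959 -0.4092  0.0336] lo [ 0.389  -0.4133  0.0053] hi [ 0.4024 -0.4036  0.0561]
tape 0.58 [333. 264.] 853 med [ 0.674  -0.2842  0.0184] lo [ 0.6286 -0.3273 -0.0005] hi [ 0.718  -0.2332  0.0266]
```

```bash
python3 - <<'E'
import cv2,numpy as np
a=cv2.imread("pics/top0.png"); 
x=cv2.resize(a[170:300,130:260],(520,520),interpolation=cv2.INTER_CUBIC);y=cv2.resize(a[170:300,310:440],(520,520),interpolation=cv2.INTER_CUBIC)
cv2.imwrite("pics/c0.png",cv2.resize(np.hstack([x,y]),(800,400)))
E
```

```text
(no output)
```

View pics/top0.png

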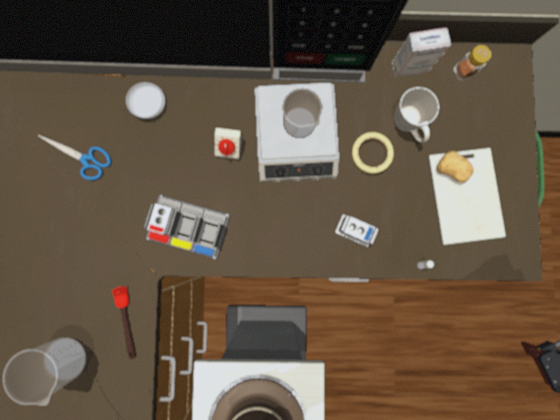

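View pics/c0.png

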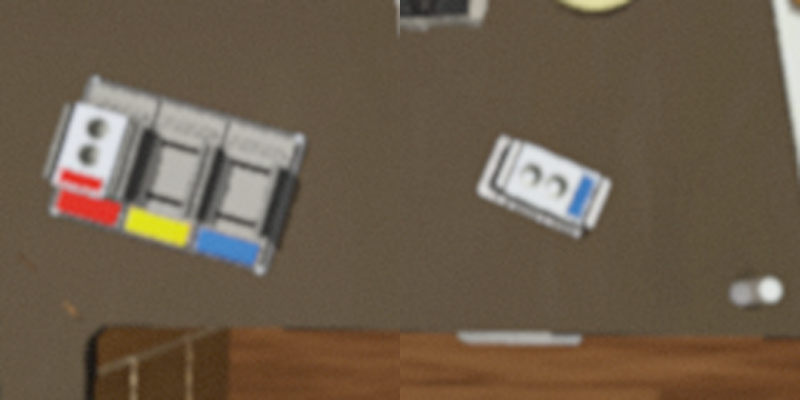

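jog_arm(
  steps=[
    [0.015,-0.01,0,0,0,-3],
    [0.05,-0.03,0,0,0,-8],
    [0.085,-0.053,0,0,0,-13],
    [0.12,-0.075,0,0,0,-18],
    [0.155,-0.098,0,0,0,-23],
    [0.19,-0.12,0,0,0,-28],
    [0.225,-0.143,0,0,0,-33],
    [0.26,-0.165,0,0,0,-37],
    [0.29,-0.185,0,0,0,-40],
    [0.315,-0.2,0,0,0,-42],
    [0.33,-0.209,0,0,0,-42.4],
    [0.33,-0.209,0,0,0,-42.4],
  ],
)

```text
clock: 2.1
tcp_pos: [0.4782, -0.2301, 0.303]
orientation: [0.828, 0.561, 0.001, -0.0]
ft_force: [-0.3, 0.6, 0.5]
grip_width: 0.996
```

```bash
python3 - <<'E'
from h import *
np.set_printoptions(precision=4,suppress=True)
st=robot.state(); print(st["clock"],st["tcp_pos"],st["orientation"],st["ft_force"],st["joints"])
s=robot.snapshot("wrist"); save(s,"w1"); np.savez("w1.npz",**{k:s[k] for k in ["z_map","frame","intrinsics","camera_from_world"]})
print(s["intrinsics"].tolist(), np.linalg.inv(s["camera_from_world"]))
for l in ["block_blue","stand"]:
    for q in robot.regions_of(l,s)[:2]:
        P,_=world(s,q["mask"]); print(l,q["p"],q["centre"],len(P),np.median(P,0))
        T=P[abs(P[:,2]-0.056)<.003]; print(len(T))
        if len(T)>50: print(cv2.minAreaRect((T[:,:2]*1000).astype(np.float32)),np.median(T[:,2]))
E
```

```text
2.1 [ 0.4782 -0.2301  0.303 ] [ 0.8281  0.5605  0.0011 -0.0002] [-0.2873  0.5547  0.5362] [ 0.6336  0.273  -0.3343  1.8072  0.0985  1.0768 -0.1166]
[[315.97775325636235, 0.0, 277.43426831331436], [0.0, 315.97775325636235, 210.53456937718664], [0.0, 0.0, 1.0]] [[ 0.9286 -0.36   -0.0903  0.5029]
 [-0.3712 -0.9    -0.2284 -0.1673]
 [ 0.0009  0.2456 -0.9694  0.3854]
 [ 0.      0.      0.      1.    ]]
block_blue 0.94 [278.7, 199.5] 2251 [ 0.4758 -0.2339  0.0561]
1762
((476.5482177734375, -234.28836059570312), (64.41726684570312, 39.698883056640625), 67.40452575683594) 0.056384949874550866
stand 0.71 [276.0, 197.5] 2254 [ 0.4761 -0.2334  0.0561]
1774
((476.7637939453125, -233.97756958007812), (63.67774200439453, 39.8581428527832), 67.40452575683594) 0.056384949874550866
stand 0.6 [278.5, 163.4] 852 [ 0.4826 -0.2022  0.0573]
79
((477.1802673339844, -231.50473022460938), (75.72846984863281, 36.048728942871094), 67.24603271484375) 0.056229659553424294
```

View pics/w1.png

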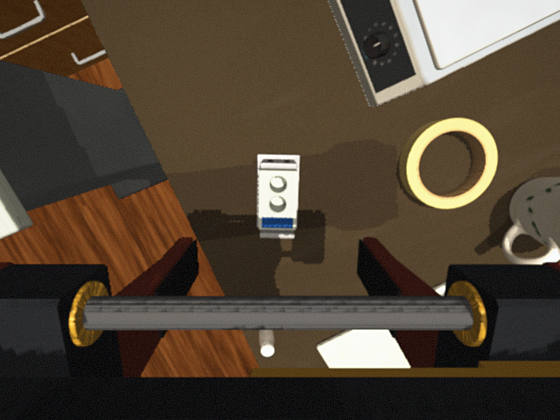

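jog_arm(
  steps=[
    [-0.002,0,0.015,0,0,0.8],
    [-0.0045,0,0.05,0,0,0.8],
    [-0.0045,0,0.085,0,0,0.8],
    [-0.0045,0,0.12,0,0,0.8],
    [-0.0045,0,0.15,0,0,0.8],
    [-0.0045,0,0.175,0,0,0.8],
    [-0.0045,0,0.19,0,0,0.8],
    [-0.0045,0,0.198,0,0,0.8],
    [-0.0045,0,0.198,0,0,0.8],
    [-0.0045,0,0.198,0,0,0.8],
    [-0.0045,0,0.198,0,0,0.8],
  ],
)

```text
clock: 3.17
tcp_pos: [0.4747, -0.2404, 0.1058]
orientation: [0.835, 0.551, 0.0, 0.001]
ft_force: [-0.4, -0.6, 0.4]
grip_width: 1.001
```

jog_arm(
  steps=[
    [0.003,0,0,0,0,-0.5],
    [0.006,-0.0007,0,0,0,-0.5],
    [0.006,-0.0007,0,0,0,-0.5],
    [0.006,-0.0007,0,0,0,-0.5],
    [0.006,-0.0007,0,0,0,-0.5],
  ],
)

```text
clock: 3.58
tcp_pos: [0.4761, -0.2338, 0.105]
orientation: [0.832, 0.555, 0.0, 0.0]
ft_force: [-0.2, 0.1, 0.1]
grip_width: 0.998
```

jog_arm(
  steps=[
    [0,0,0,0,0,0],
    [0,0,0,0,0,0],
    [0,0,0,0,0,0],
    [0,0,0,0,0,0],
    [0,0,0,0,0,0],
    [0,0,0,0,0,0],
    [0,0,0,0,0,0],
    [0,0,0,0,0,0],
  ],
  claw=0.03,
)

```text
clock: 4.25
tcp_pos: [0.4761, -0.2339, 0.1047]
orientation: [0.832, 0.555, 0.0, 0.0]
ft_force: [1.1, 0.3, -0.0]
grip_width: 0.453
```

jog_arm(
  steps=[
    [0,0,-0.003,0,0,0],
    [0,0,-0.01,0,0,0],
    [0,0,-0.02,0,0,0],
    [0,0,-0.035,0,0,0],
    [0,0,-0.05,0,0,0],
    [0,0,-0.065,0,0,0],
    [0,0,-0.08,0,0,0],
    [0,0,-0.092,0,0,0],
    [0,0,-0.1,0,0,0],
    [0,0,-0.1,0,0,0],
  ],
)

```text
clock: 5.08
tcp_pos: [0.4767, -0.2341, 0.2069]
orientation: [0.832, 0.555, 0.001, 0.001]
ft_force: [-0.4, -0.2, -2.7]
grip_width: 0.453
```

jog_arm(
  steps=[
    [0.005,-0.003,0,0,0,2],
    [0.017,-0.01,0,0,0,6],
    [0.033,-0.02,0,0,0,12],
    [0.05,-0.031,0,0,0,18],
    [0.067,-0.041,0,0,0,24],
    [0.084,-0.052,0,0,0,30],
    [0.101,-0.062,0,0,0,36],
    [0.118,-0.072,0,0,0,42],
    [0.133,-0.082,0,0,0,48],
    [0.144,-0.088,0,0,0,54],
    [0.15,-0.092,0,0,0,60],
    [0.15,-0.092,0,0,0,65],
  ],
)

```text
clock: 6.08
tcp_pos: [0.4482, -0.058, 0.2043]
orientation: [1.0, 0.019, -0.0, -0.0]
ft_force: [0.4, -1.0, -3.0]
grip_width: 0.454
```

jog_arm(
  steps=[
    [0,0,0.003,0,0,5],
    [0,0,0.01,0,0,11],
    [0,0,0.02,0,0,16],
    [0,0,0.035,0,0,19],
    [0,0,0.05,0,0,21],
    [0,0,0.065,0,0,21],
    [0,0,0.08,0,0,21],
    [0,0,0.09,0,0,21],
    [0,0,0.097,0,0,21],
    [0,0,0.1,0,0,21],
    [0,0,0.1,0,0,21],
    [0,0,0.1,0,0,21],
  ],
)

```text
clock: 7.08
tcp_pos: [0.449, -0.06, 0.1049]
orientation: [0.987, -0.162, 0.0, -0.0]
ft_force: [-0.4, 0.1, -3.0]
grip_width: 0.452
```

jog_arm(
  steps=[
    [0,0,0.002,0,0,0],
    [0,0,0.004,0,0,0],
    [0,0,0.006,0,0,0],
    [0,0,0.008,0,0,0],
    [0,0,0.009,0,0,0],
    [0,0,0.0095,0,0,0],
    [0,0,0.0095,0,0,0],
    [0,0,0.0095,0,0,0],
  ],
)

```text
clock: 7.75
tcp_pos: [0.4488, -0.06, 0.0951]
orientation: [0.987, -0.162, -0.0, 0.0]
ft_force: [-0.8, 0.8, -2.9]
grip_width: 0.452
```

jog_arm(
  steps=[
    [0,0,0.0005,0,0,0],
    [0,0,0.001,0,0,0],
    [0,0,0.001,0,0,0],
    [0,0,0.001,0,0,0],
  ],
)

```text
clock: 8.08
tcp_pos: [0.4489, -0.06, 0.0946]
orientation: [0.987, -0.162, 0.0, 0.0]
ft_force: [-1.9, -0.3, 6.2]
grip_width: 0.45
```

jog_arm(
  steps=[
    [0,0,0,0,0,0],
    [0,0,0,0,0,0],
    [0,0,0,0,0,0],
    [0,0,0,0,0,0],
    [0,0,0,0,0,0],
    [0,0,-0.01,0,0,0],
    [0,0,-0.03,0,0,0],
    [0,0,-0.06,0,0,0],
    [0,0,-0.095,0,0,0],
    [0,0,-0.13,0,0,0],
    [0,0,-0.165,0,0,0],
    [0,0,-0.2,0,0,0],
  ],
  claw=0.087,
)

```text
clock: 9.08
tcp_pos: [0.4481, -0.0599, 0.2968]
orientation: [0.987, -0.162, 0.0, -0.0]
ft_force: [0.9, -0.3, 0.4]
grip_width: 0.994
```

jog_arm(
  steps=[
    [-0.01,-0.01,-0.01,0,0,-4],
    [-0.02,-0.025,-0.02,0,0,-10],
    [-0.03,-0.045,-0.02,0,0,-17],
    [-0.035,-0.065,-0.02,0,0,-24],
    [-0.035,-0.085,-0.02,0,0,-31],
    [-0.035,-0.105,-0.02,0,0,-38],
    [-0.035,-0.12,-0.02,0,0,-45],
    [-0.035,-0.13,-0.02,0,0,-52],
    [-0.035,-0.135,-0.02,0,0,-59],
    [-0.035,-0.14,-0.02,0,0,-66],
    [-0.035,-0.14,-0.02,0,0,-73],
    [-0.035,-0.14,-0.02,0,0,-80],
  ],
)

```text
clock: 10.08
tcp_pos: [0.4601, 0.0843, 0.3148]
orientation: [0.858, 0.513, 0.0, 0.0]
ft_force: [-0.0, 0.4, -0.1]
grip_width: 0.993
```

jog_arm(
  steps=[
    [0,0,0,0,0,-5],
    [0,0,0,0,0,-9],
    [0,0,0,0,0,-10],
    [0,0,0,0,0,-10],
    [0,0,0,0,0,-10],
    [0,0,0,0,0,-10],
  ],
)

```text
clock: 10.58
tcp_pos: [0.4603, 0.0838, 0.3144]
orientation: [0.813, 0.583, 0.0, 0.0]
ft_force: [-0.0, 0.9, 0.7]
grip_width: 0.987
```

```bash
python3 - <<'E'
from h import *
np.set_printoptions(precision=4,suppress=True)
st=robot.state(); print(st["clock"],st["tcp_pos"],st["orientation"],st["joints"])
s=robot.snapshot("wrist"); save(s,"w2"); np.savez("w2.npz",**{k:s[k] for k in ["z_map","frame","intrinsics","camera_from_world"]})
for l in ["block_blue","bay_blue","bay_yellow","rack"]:
    for q in robot.regions_of(l,s)[:2]:
        P,_=world(s,q["mask"]); print(l,q["p"],q["centre"],len(P),np.median(P,0))
        if l=="block_blue": T=P[abs(P[:,2]-0.046)<.004]
        else: T=P[abs(P[:,2]-0.014)<.003]
        if len(T)>50: print(len(T),cv2.minAreaRect((T[:,:2]*1000).astype(np.float32)),np.median(T[:,2]))
P,_=world(s); T=P[(abs(P[:,2]-.064)<.003)&(P[:,1]>.06)&(P[:,1]<.3)]
print("walls",len(T),cv2.minAreaRect((T[:,:2]*1000).astype(np.float32)),np.median(T[:,2]))
E
```

```text
10.5833 [0.4603 0.0838 0.3144] [0.8128 0.5825 0.0001 0.0001] [ 0.0508  0.155  -0.3719  1.9265  0.0641  1.0713 -0.675 ]
block_blue 0.75 [304.9, 284.2] 1161 [ 0.4534 -0.0415  0.0357]
444 ((452.7790832519531, -44.75109100341797), (10.994574546813965, 62.68960952758789), 70.9800033569336) 0.046116361116885884
block_blue 0.44 [267.3, 149.4] 4567 [0.4635 0.1298 0.0149]
bay_yellow 0.91 [261.4, 93.8] 5287 [0.4804 0.1902 0.015 ]
3216 ((479.8514099121094, 186.56350708007812), (55.96898651123047, 104.91175079345703), 75.03369140625) 0.014263884815525318
bay_yellow 0.53 [304.7, 286.0] 1191 [ 0.4528 -0.0415  0.0354]
101 ((449.86376953125, -52.757076263427734), (28.31039810180664, 64.3675308227539), 71.3550033569336) 0.01413627424582281
rack 0.56 [307.6, 88.6] 872 [0.5254 0.1841 0.0062]
walls 3385 ((587.153076171875, 158.60870361328125), (170.15261840820312, 284.6175537109375), 76.00148010253906) 0.06264414795853623
```

View pics/w2.png

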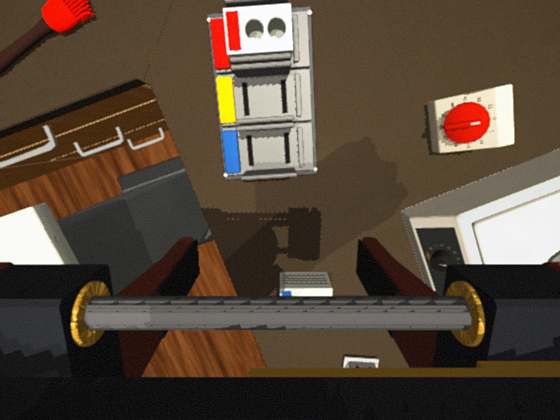

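```bash
python3 - <<'E'
from h import *
from scipy.optimize import minimize
np.set_printoptions(precision=4,suppress=True)
s=dict(np.load("w2.npz"))
P,uv=world(s); box=(P[:,0]>.38)&(P[:,0]<.57)&(P[:,1]>.06)&(P[:,1]<.3)
P=P[box]; uv=uv[box]
print(np.histogram(P[:,2],bins=np.arange(0,.07,.002)))
A=P[(P[:,2]>.0045)&(P[:,2]<.075)]
r=cv2.minAreaRect((A[:,:2]*1000).astype(np.float32)); print("all",r)
W=P[(P[:,2]>.0615)&(P[:,2]<.066)]
def proj(Q,a,c): 
    R=np.array([[np.cos(a),np.sin(a)],[-np.sin(a),np.cos(a)]]); return (Q[:,:2]-c)@R.T
c=np.array([.4665,.1298])
for deg in [-13,-14,-15,-16,-17]:
    q=proj(W,np.radians(deg),c); y=q[:,1]; h,e=np.histogram(y,bins=np.arange(-.04,.15,.001)); print(deg,(h.astype(float)**2).sum())
# colour label
b,g,rr=[s["frame"][...,i].astype(int) for i in range(3)]
m=(b>150)&(b-rr>70); m[:120]=0; m[185:]=0; m[:,:210]=0
L,_=world(s,m&(s["z_map"]>0)); print("label",len(L),np.median(L,0),cv2.minAreaRect((L[:,:2]*1000).astype(np.float32)))
a=np.radians(-15)
q=proj(W,a,c)
for lo in np.arange(-.04,.15,.01):
    k=(q[:,1]>=lo)&(q[:,1]<lo+.01)
    if k.sum()>5: print(round(lo,3),k.sum(),q[k].min(0),q[k].max(0))
q=proj(P,a,c); k=(abs(P[:,2]-.014)<.002)&(abs(q[:,1])<.03); print("floor",np.percentile(q[k],[1,99],axis=0))
k=(abs(P[:,2]-.020)<.0015)&(abs(q[:,1])<.03); print("stop+",np.percentile(q[k&(q[:,0]>0)],[2,98],axis=0),"stop-",np.percentile(q[k&(q[:,0]<0)],[2,98],axis=0))
E
```

```text
(array([9001,  261,  618,  757,   30,   41, 2596, 4184,  221, 1293, 1500,
        139,  164,   54,   54,   49,   53,   53,   48,   63,   61,   49,
         62,   69,   84,  104,  165,  180,  164, 1008, 1748,  991,  645,
          8]), array([0.   , 0.002, 0.004, 0.006, 0.008, 0.01 , 0.012, 0.014, 0.016,
       0.018, 0.02 , 0.022, 0.024, 0.026, 0.028, 0.03 , 0.032, 0.034,
       0.036, 0.038, 0.04 , 0.042, 0.044, 0.046, 0.048, 0.05 , 0.052,
       0.054, 0.056, 0.058, 0.06 , 0.062, 0.064, 0.066, 0.068]))
all ((479.2862548828125, 186.69288635253906), (185.53736877441406, 115.77555847167969), 75.05535125732422)
-13 86534.0
-14 92602.0
-15 94578.0
-16 94412.0
-17 87582.0
label 619 [0.422  0.1427 0.0201] ((421.7336120605469, 142.0730438232422), (49.105262756347656, 17.39100456237793), 75.39065551757812)
-0.03 259 [-0.0318 -0.0276] [ 0.0267 -0.0226]
0.02 284 [-0.0323  0.0233] [0.0272 0.0283]
0.03 293 [-0.0316  0.0303] [0.0266 0.0353]
0.08 488 [-0.0318  0.0809] [0.0273 0.09  ]
0.09 215 [-0.0319  0.09  ] [0.0267 0.0994]
0.1 72 [-0.0328  0.1001] [0.0292 0.11  ]
0.11 52 [-0.0326  0.1101] [0.028  0.1199]
0.12 87 [-0.0323  0.121 ] [0.0294 0.13  ]
0.13 110 [-0.0322  0.1301] [0.0274 0.14  ]
0.14 36 [-0.0322  0.14  ] [-0.0051  0.1417]
floor [[-0.0467 -0.0265]
 [ 0.0498  0.0273]]
stop+ [[ 0.0137 -0.0225]
 [ 0.0384  0.0222]] stop- [[-0.0546 -0.0232]
 [-0.0375  0.0242]]
```

jog_arm(
  steps=[
    [-0.01,0.003,0,0,0,0],
    [-0.03,0.008,0,0,0,0],
    [-0.06,0.015,0,0,0,0],
    [-0.09,0.023,0,0,0,0],
    [-0.115,0.03,0,0,0,0],
    [-0.13,0.034,0,0,0,0],
    [-0.14,0.0355,0,0,0,0],
    [-0.14,0.0355,0,0,0,0],
    [-0.14,0.0355,0,0,0,0],
    [-0.14,0.0355,0,0,0,0],
  ],
)

```text
clock: 11.67
tcp_pos: [0.4494, -0.059, 0.3142]
orientation: [0.812, 0.584, 0.0, -0.0]
ft_force: [0.6, -0.7, -0.4]
grip_width: 0.996
```

```bash
python3 - <<'E'
from h import *
np.set_printoptions(precision=4,suppress=True)
st=robot.state(); print(st["clock"],st["tcp_pos"],st["orientation"])
s=robot.snapshot("wrist"); save(s,"w3")
P,_=world(s); T=P[(abs(P[:,2]-.046)<.003)&(np.hypot(P[:,0]-.449,P[:,1]+.06)<.06)]
print(cv2.minAreaRect((T[:,:2]*1000).astype(np.float32)),np.median(T[:,2]))
E
```

```text
11.6667 [ 0.4494 -0.059   0.3142] [ 0.8119  0.5838  0.0002 -0.0001]
((448.066650390625, -59.184837341308594), (39.64662551879883, 63.92940902709961), 71.61431121826172) 0.046347599603234535
```

View pics/w3.png

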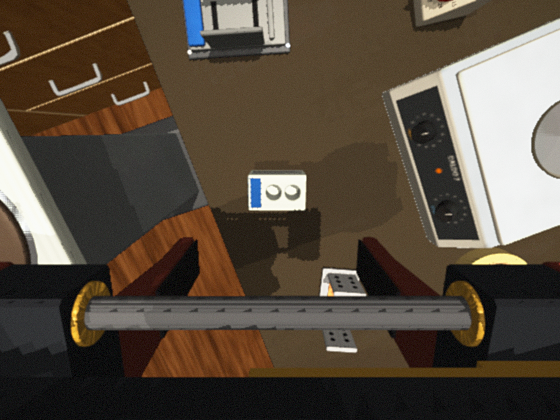

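jog_arm(
  steps=[
    [0,-0.0013,0.015,0,0,0],
    [-0.0006,-0.0013,0.045,0,0,0],
    [-0.0006,-0.0013,0.08,0,0,0],
    [-0.0006,-0.0013,0.115,0,0,0],
    [-0.0006,-0.0013,0.15,0,0,0],
    [-0.0006,-0.0013,0.18,0,0,0],
    [-0.0006,-0.0013,0.2,0,0,0],
    [-0.0006,-0.0013,0.213,0,0,0],
    [-0.0006,-0.0013,0.22,0,0,0],
    [-0.0006,-0.0013,0.22,0,0,0],
    [-0.0006,-0.0013,0.22,0,0,0],
    [-0.0006,-0.0013,0.22,0,0,0],
  ],
)

```text
clock: 12.72
tcp_pos: [0.4485, -0.0599, 0.095]
orientation: [0.812, 0.583, 0.001, 0.0]
ft_force: [-0.7, 0.1, 0.3]
grip_width: 0.991
```

Close, then lift.

jog_arm(
  steps=[
    [0,0,0,0,0,0],
    [0,0,0,0,0,0],
    [0,0,0,0,0,0],
    [0,0,0,0,0,0],
    [0,0,0,0,0,0],
    [0,0,0,0,0,0],
    [0,0,0,0,0,0],
    [0,0,0,0,0,0],
  ],
  claw=0.05,
)

```text
clock: 13.38
tcp_pos: [0.4481, -0.0604, 0.0946]
orientation: [0.812, 0.583, 0.0, 0.0]
ft_force: [-1.7, -0.6, 5.9]
grip_width: 0.724
```

jog_arm(
  steps=[
    [0,0,-0.003,0,0,0],
    [0,0,-0.01,0,0,0],
    [0,0,-0.02,0,0,0],
    [0,0,-0.035,0,0,0],
    [0,0,-0.05,0,0,0],
    [0,0,-0.065,0,0,0],
    [0,0,-0.08,0,0,0],
    [0,0,-0.092,0,0,0],
    [0,0,-0.1,0,0,0],
    [0,0,-0.1,0,0,0],
    [0,0,-0.1,0,0,0],
  ],
)

```text
clock: 14.3
tcp_pos: [0.4479, -0.0603, 0.1945]
orientation: [0.812, 0.583, 0.0, 0.0]
ft_force: [-0.3, -0.0, -2.7]
grip_width: 0.727
```

jog_arm(
  steps=[
    [0.006,-0.001,0,0,0,-1],
    [0.02,-0.005,0,0,0,-2],
    [0.04,-0.01,0,0,0,-3],
    [0.065,-0.016,0,0,0,-3.6],
    [0.09,-0.022,0,0,0,-3.6],
    [0.115,-0.028,0,0,0,-3.6],
    [0.14,-0.034,0,0,0,-3.6],
    [0.16,-0.039,0,0,0,-3.6],
    [0.175,-0.043,0,0,0,-3.6],
    [0.183,-0.045,0,0,0,-3.6],
    [0.1853,-0.0454,0,0,0,-3.6],
    [0.1853,-0.0454,0,0,0,-3.6],
  ],
)

```text
clock: 15.3
tcp_pos: [0.4636, 0.1305, 0.1936]
orientation: [0.793, 0.609, -0.0, -0.0]
ft_force: [-0.6, -1.1, -2.7]
grip_width: 0.728
```

jog_arm(
  steps=[
    [0,0,0.003,0,0,0],
    [0,0,0.01,0,0,0],
    [0,0,0.02,0,0,0],
    [0,0,0.025,0,0,0],
    [0,0,0.028,0,0,0],
    [0,0,0.028,0,0,0],
    [0,0,0.028,0,0,0],
  ],
)

```text
clock: 15.88
tcp_pos: [0.464, 0.1297, 0.1659]
orientation: [0.794, 0.608, -0.0, -0.0]
ft_force: [0.6, 0.1, -2.7]
grip_width: 0.729
```

```bash
python3 - <<'E'
from h import *
np.set_printoptions(precision=4,suppress=True)
st=robot.state(); print(st["clock"],st["tcp_pos"],st["orientation"],st["ft_force"])
q=st["orientation"]; print("yaw",2*np.degrees(np.arctan2(q[1],q[0])))
s=robot.snapshot("wrist"); t=robot.snapshot("top")
P,uv=world(s); a=np.radians(-15); c=np.array([.4642,.1308]); R=np.array([[np.cos(a),np.sin(a)],[-np.sin(a),np.cos(a)]])
ql=(P[:,:2]-c)@R.T
k=(P[:,2]>.10)&(P[:,2]<.125)&(abs(ql).max(1)<.045); print(k.sum(),np.median(P[k,2]) if k.any() else 0); 
if k.any(): print("blocktop",np.percentile(ql[k],[1,99],axis=0), cv2.minAreaRect((P[k,:2]*1000).astype(np.float32)))
k=(abs(P[:,2]-.064)<.003)&(abs(ql).max(1)<.045)&(ql[:,1]>0); print("wall+",np.percentile(ql[k],[1,99],axis=0) if k.any() else None)
cv2.imwrite("pics/w4.png",np.vstack([s["frame"][100:],cv2.resize(t["frame"][170:270,140:280],(560,400))[120:400]]))
E
```

```text
15.8833 [0.464  0.1297 0.1659] [ 0.7936  0.6084 -0.0003 -0.0001] [ 0.5641  0.0745 -2.7301]
yaw 74.9456869323379
9669 0.11719339874935106
blocktop [[-0.0393 -0.0091]
 [ 0.0387  0.0203]] ((465.32550048828125, 136.09202575683594), (30.522214889526367, 84.07286071777344), 74.89398193359375)
wall+ [[-0.0287  0.0232]
 [ 0.0288  0.0349]]
```

View pics/w4.png

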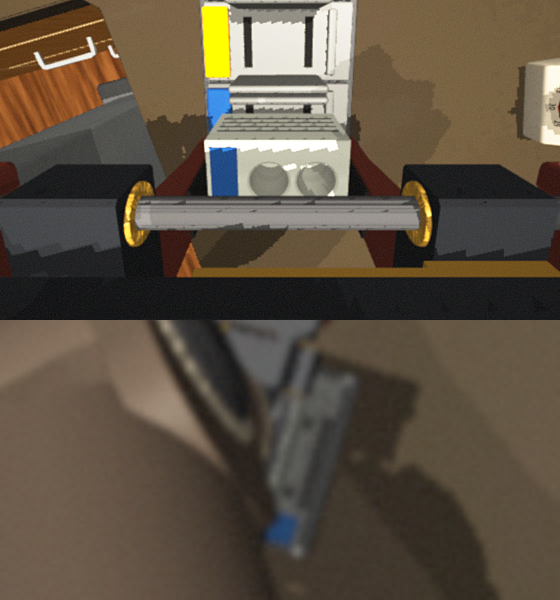

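jog_arm(
  steps=[
    [0,0,0.003,0,0,0],
    [0,0,0.008,0,0,0],
    [0,0,0.013,0,0,0],
    [0,0,0.018,0,0,0],
    [0,0,0.023,0,0,0],
    [0,0,0.028,0,0,0],
    [0,0,0.033,0,0,0],
    [0,0,0.038,0,0,0],
    [0,0,0.043,0,0,0],
    [0,0,0.047,0,0,0],
    [0,0,0.05,0,0,0],
    [0,0,0.05,0,0,0],
  ],
)

```text
clock: 16.98
tcp_pos: [0.4638, 0.1298, 0.1155]
orientation: [0.794, 0.609, -0.0, -0.0]
ft_force: [0.1, 0.2, -2.5]
grip_width: 0.733
```

jog_arm(
  steps=[
    [0,0,0.001,0,0,0],
    [0,0,0.002,0,0,0],
    [0,0,0.003,0,0,0],
    [0,0,0.004,0,0,0],
    [0,0,0.005,0,0,0],
    [0,0,0.006,0,0,0],
    [0,0,0.0065,0,0,0],
    [0,0,0.0065,0,0,0],
    [0,0,0.0065,0,0,0],
  ],
)

```text
clock: 17.73
tcp_pos: [0.464, 0.1298, 0.1096]
orientation: [0.794, 0.608, -0.0, -0.0]
ft_force: [0.3, -0.3, -2.5]
grip_width: 0.727
```

jog_arm(
  steps=[
    [0,0,0.0005,0,0,0],
    [0,0,0.001,0,0,0],
    [0,0,0.0015,0,0,0],
    [0,0,0.0015,0,0,0],
    [0,0,0.0015,0,0,0],
  ],
)

```text
clock: 18.15
tcp_pos: [0.4641, 0.1298, 0.1086]
orientation: [0.794, 0.608, 0.0, 0.0]
ft_force: [-2.9, -1.1, 5.7]
grip_width: 0.724
```

jog_arm(
  steps=[
    [0,0,0,0,0,0],
    [0,0,0,0,0,0],
    [0,0,0,0,0,0],
    [0,0,0,0,0,0],
    [0,0,0,0,0,0],
    [0,0,-0.005,0,0,0],
    [0,0,-0.02,0,0,0],
    [0,0,-0.045,0,0,0],
    [0,0,-0.08,0,0,0],
    [0,0,-0.115,0,0,0],
    [0,0,-0.15,0,0,0],
    [0,0,-0.18,0,0,0],
  ],
  claw=0.087,
)

```text
clock: 19.15
tcp_pos: [0.4639, 0.13, 0.291]
orientation: [0.794, 0.609, 0.001, 0.0]
ft_force: [-0.1, 0.6, 0.8]
grip_width: 0.991
```

jog_arm(
  steps=[
    [-0.005,0,-0.02,0,0,0],
    [-0.02,0,-0.03,0,0,0],
    [-0.04,0,-0.03,0,0,0],
    [-0.05,0,-0.03,0,0,0],
    [-0.05,0,-0.03,0,0,0],
    [-0.05,0,-0.03,0,0,0],
    [-0.05,0,-0.03,0,0,0],
  ],
)

```text
clock: 19.73
tcp_pos: [0.4511, 0.0824, 0.3179]
orientation: [0.793, 0.609, -0.0, -0.0]
ft_force: [0.1, 1.1, 0.4]
grip_width: 0.988
```

```bash
python3 - <<'E'
from h import *
np.set_printoptions(precision=4,suppress=True)
st=robot.state(); print(st["clock"],st["tcp_pos"],st["ft_force"])
s=robot.snapshot("wrist"); save(s,"w5")
P,_=world(s); a=np.radians(-15); c=np.array([.4642,.1308]); R=np.array([[np.cos(a),np.sin(a)],[-np.sin(a),np.cos(a)]])
q=(P[:,:2]-c)@R.T
k=(abs(P[:,2]-.060)<.002)&(abs(q[:,0])<.04)&(abs(q[:,1])<.0225)
print(k.sum(),np.median(P[k,2]),np.percentile(q[k],[1,99],axis=0),cv2.minAreaRect((P[k,:2]*1000).astype(np.float32)))
A=np.c_[q[k],np.ones(k.sum())]; print("slope deg",np.degrees(np.linalg.lstsq(A,P[k,2],rcond=None)[0][:2]))
t=robot.snapshot("top")
for l in ["block_red","timer","vial","tape"]:
    for r in robot.regions_of(l,t)[:2]: Q,_=world(t,r["mask"]); print(l,round(r["p"],2),np.median(Q,0))
E
```

```text
19.7333 [0.4511 0.0824 0.3179] [0.1469 1.1495 0.3956]
1785 0.06032319863198726 [[-0.0318 -0.019 ]
 [ 0.0313  0.0194]] ((464.0341796875, 131.0014190673828), (38.511966705322266, 64.10051727294922), 75.00460052490234)
slope deg [-0.4933  0.0243]
timer 0.73 [0.6822 0.0861 0.054 ]
tape 0.59 [ 0.6748 -0.2774  0.0234]
```

View pics/w5.png

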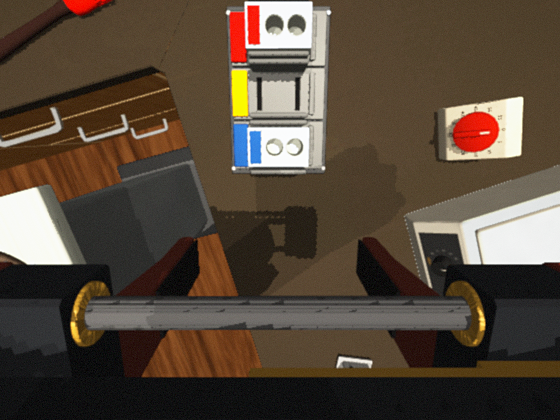

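Seated, tag towards the blue label, top at 60 mm as required.

```bash
python3 -c "
from plant import robot
print(robot.finish_job())"
```

```text
the job is handed in; nothing more can be done
None
```

The blue-tagged block is back in the blue bay with its tagged end towards the label, and the job was handed in at about 20 s.

**What I did:** I took the block from the stand by its long sides and set it upright on the bare worktop. There I let go and took it again by its ends. I then lowered it into the bay in small steps until it touched the floor, and let go only then.

**Last checks:**
- **Seating:** the block's top is at 60.3 mm, against 60 mm expected. It is within about 0.3 mm of the bay centre I measured and in line with the bay. A fit to the top gave a 0.5° slope, which I take as camera noise.
- **Contact:** contact forces were about 6 N at each set-down. The gripper stands clear of everything.
- **Other objects:** the timer and tape are where they were, within about 2 mm. The red block still looks seated in its bay in the last wrist picture.
- **Not confirmed:** the network did not report the red block or the vial in the last top picture, so I have no final measured positions for them. The arm passed near the vial only at the start, at about 0.3 m height.

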